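Unlock the bench lock dock and present its shackle

TASK

Draw the orange key plate from its grey holder, slide it down into the yellow-edged slot of the blue lock dock until its shoulders sit flush on the deck, and let go of it; then turn the black dial clockwise, notch by notch, until its red pointer clicks in at the green mark. Then pull the steel shackle straight up out of the dock, carry it to the round yellow mat and finish while holding it there in the gripper: upright, still, centred over the mat, its feet about a hand's breadth (roughly 80 to 120 mm) above it and touching nothing else. Leave the key home and the dial on its mark, and do not disturb the other things on the bench.

Things in the scene. Friction and masses are not known exactly. Their poses are not given: they have to be found in the camera images.
- dock: blue steel lock dock, 134 (x) x 296 (y) x 70 mm tall, fixed to the bench, turned up to 0.25 rad either way. Origin: centre of its underside on the bench; z up, y along its long side, x away from the robot. In a row along its y axis at x = 0: dial axis at y = -80 mm, shackle legs at y = -20 and +50 mm, key slot at y = +120 mm; flat deck at z = 70 mm. The shackle stays locked until the key is fully home AND the dial stands in the notch at the green mark (within about 0.12 rad)
- slot (a point): centre of the mouth of the key slot, in the deck (70 mm up), axes as the dock's. The slot is 53 mm along dock x and 10.5 mm along dock y, with a 3 mm chamfer round the mouth, and goes through a 15 mm thick deck. In the last 20 mm or so of its travel the key pushes down a light spring catch (under 1 N; the key's weight keeps it down)
- dial_top (a point): centre of the top of the dial, 46 mm above the deck: a black round base 48 mm across, 8 mm tall, with an upright grip bar 46 mm long, 16 mm thick (pinch it across), reaching 8 to 46 mm above the deck; nearest shackle leg 53 mm from the axis. A red line on half of the bar's top, red at that end, is the pointer; white ticks and a green mark (dock -x side, towards the robot) lie around it
- dial (a joint): angle of the dial in rad, growing clockwise seen from above; starts between 0 and 0.8. Spring notches (clicks, about 0.05 N m) every 0.4 rad at 0, 0.4, 0.8 ...; the red pointer is at the green mark at 1.6, pointing along dock -x there; at a value v the bar lies along dock direction (-cos(1.6 - v), -sin(1.6 - v)). The dial runs on past it, to a stop at 2.2
- key: key plate: an aluminium blade 50 (x) x 8 (y) mm, 50 mm tall, under a wider orange head 66 (x) x 8 (y) x 40 mm tall; both faces flat, alike either way round; 0.1 to 0.2 kg. Origin: centre of the blade's lower end, z up. The head begins, with a shoulder at each end, 50 mm above the origin and ends 90 mm above it. It starts upright in the holder, shoulders on the holder's top (origin 6 mm above the bench). Fully home in the dock its origin is 20 mm above the dock's origin
- holder: grey block 100 (x) x 45 (y) x 56 mm tall fixed to the bench, on the left or the right, with a loose upright slot (56 x 11 mm) along its x axis for the key. Origin: centre of its underside
- shackle: U-shaped (D-lock) shackle of 14 mm round steel bar, legs 70 mm apart (centres, along its y axis), 130 mm tall over all, 0.3 to 0.5 kg. Origin: midway between the lower ends of its legs; z runs up to the bow. At the start the legs stand 60 mm deep in the dock, in holes with 1 mm play (origin 10 mm above the dock's underside); the bow stands about 70 mm above the deck
- shackle_bow (a point): centre line of the bow (the top bar of the shackle), mid-length, 123 mm above the shackle's origin; the bar is 14 mm thick, runs along the shackle's y axis and is straight for 30 mm
- mat: round bright yellow mat, 110 mm across, 3 mm thick, fixed to the bench on the side opposite the holder. Origin: centre of its underside
- spanner: bystander, to be left alone: combination spanner, steel, 150 mm long, lying on the bench in front of the dock
- chainring: bystander, to be left alone: dark bicycle chainring with five silver arms, 108 mm across, 8 mm thick, flat on the bench
- mug: bystander, to be left alone: white mug, 80 mm across, 90 mm tall
- oil: bystander, to be left alone: green oil bottle with red cap, 54 mm across, 160 mm tall, behind the dock
- jar: bystander, to be left alone: amber glass jar with steel cap, 64 mm across, 75 mm tall, behind the dock
- screwdriver: bystander, to be left alone: red-handled screwdriver, 200 mm long, lying on the bench
- carton: bystander, to be left alone: small cardboard box 80 x 60 x 35 mm
Mind the look-alikes: they are no part of the job. What is shaped like the shackle but pink is not meant. There is more than one size of the key; the one meant has the size given above.

How it is judged:
On the way, in this order (a step that is already met when the one before it is completed fails the run):
1. key plate fully home in the dock's slot and let go of (z of key in the frame of dock below 0.0225 m and horizontal distance between key and slot below 0.006 m and angle between the z axis of key and the z axis of dock, either way round below 0.06 rad and contact force between the fingers and key below 0.2 N), for 0.2 s.
2. dial turned into the notch at the green mark (value of joint dial between 1.48 and 1.72 rad), for 0.2 s.
3. shackle pulled up clear of the dock's deck (all of step 2 and z of shackle in the frame of dock above 0.075 m), for 0.2 s.
At the end, for the whole second after the job is handed in: Shackle held by the fingers (over 1 N), feet 60 to 200 mm up, within 50 mm of the mat's centre in plan, within 0.25 rad of upright, under 30 mm/s, touching neither dock, key, mat nor holder; key within 2.5 mm of home and let go; dial within 0.12 rad of the green mark (all of step 1 and all of step 2 and height (world z) of shackle between 0.06 and 0.2 m and horizontal distance between shackle and mat below 0.05 m and angle between shackle's own z axis and vertical below 0.25 rad and linear speed of shackle below 0.03 m/s and contact force between the fingers and shackle above 1 N and contact force between shackle and dock below 0.1 N and contact force between shackle and key below 0.1 N and contact force between shackle and mat below 0.1 N and contact force between shackle and holder below 0.1 N); the arm keeps its last pose, push and grip.
It fails at once if a bystander is moved by more than 30 mm (distance of any of spanner, chainring, mug, oil, jar, screwdriver, carton from where it was at the start of the episode above 0.03 m).
It also fails if it takes over 72 s, if anything falls off the work surface, if the arm or the gripper's body presses on something with over 40 N, if the wrist force passes 120 N, or if a joint passes its speed limit or range.

ROBOT

A 7-joint arm with a two-finger parallel gripper is mounted at the origin on the work surface. World frame = base frame: x ahead of the robot, y to its left, z up, the work surface at z = 0. Lengths are in m, angles in rad, forces in N, time in s.
With the tool pointing down it reaches from about 0.4 to 0.85 m from the base axis. Payload 4.4 kg.
Tool frame: the origin (TCP) lies midway between the tips of the shut fingers; the grasp point (between the pads) lies 19 mm behind it (env.pinch_z is the distance from the TCP to the grasp point, in m); z points along the fingers, y is the direction in which the jaws open and shut (so a half turn about z gives the same grasp; the last joint's range is limited). The gripper opens to 94 mm and grips with 3 to 60 N. Pads are 16 mm wide; open, the fingers measure 119 mm over their backs; the gripper's body (75 mm by 177 mm) begins 78 mm behind the grasp point.
Start: joints at [-1.415, 0.628, 0.038, 1.517, -0.027, 0.996, -0.02], TCP at [0.143, 0.634, 0.205] pointing down, gripper open.
Joint ranges: [-3.06, 3.06], [-0.37, 2.12], [-1.25, 1.32], [0.18, 2.47], [-1.1, 4.24], [0.23, 1.98], [-2.94, 2.94]. Speed limits (rad/s): [2.57, 2.57, 3.14, 3.14, 3.14, 3.14, 3.14].

INTERFACE

Orientations are given as a unit quaternion [x, y, z, w].
In Python, from bench import env gives the robot as it stands. The module is installed in compiled form; this text tells all that it offers. Calls block until the motion is done:
- env.move_to(position, orientation): joint-space move of the TCP to a pose.
- env.movel(position, orientation=None, max_speed=0.15, force_limit=None): straight line of the TCP; orientation=None keeps the orientation; max_speed is the mean speed in m/s. With force_limit (N) it stops when the force on the tool has changed by that much, and returns True; else False.
- env.move_joints(angles): joint-space move.
- env.set_gripper(opening, grip_force=None): finger opening in m; grip_force is the grip in N (None keeps the last); returns when the fingers have stopped.
- env.dwell(seconds).
- env.inverse_kinematics(position, orientation): joint angles nearest the present ones, or None.
- env.observe(): the state.
- env.grab_frame(name): name is "scene" or "top" or "wrist"; returns the picture (420x560x3 uint8, red, green, blue); there is no depth.
- env.camera_info(name): a dict with "fovy" (degrees; the focal length in pixels is half the picture's height over the tangent of half this angle, whatever the lens; pixels are square), "cx", "cy" (the principal point, pixels), "R" (3x3) and "t" (3): a world point X has camera coordinates R X + t; the wrist camera has in their place "T_tool_cam" (4x4, takes a point from camera to tool coordinates, whose origin is the TCP and whose axes are the flange's). Camera axes: x right, y down, z forward; pixel columns grow to the right and rows downward; lengths in m; the calibration is good to about 2 mm. A picture is of the moment at which its call begins: read the wrist's pose just before it. camera_info takes no time and is no camera call.
A pose or a line that the arm cannot do raises env.IKError and nothing moves.
- env.job_done(): hands the job in, once; it reports no verdict.
The state is a dict: "time": time; "joint_pos": joint angles; "joint_velocities": joint speeds; "joint_torque": joint torques, N m; "ee_pos": TCP position; "orientation": TCP orientation; "ft_force": force on the tool from outside, world axes, zero at the start; "torque": the same for the moment, N m; "width": finger opening in m.
Only numpy, scipy, OpenCV 4.12 (cv2) and the standard library are available. Lean on these libraries where they do the work, as an engineer would, in place of code of your own. Each camera call takes 0.05 s, during which the arm holds its last target.

## Working session

There is one attempt and no reset: what is moved stays moved. The work goes in short steps, each a Python script; the robot and the scene stay as the last script left them, time stands still between calls to the robot, and variables do not carry over. Pictures are saved under pics/ and viewed, and the job is handed in when it is done.

```bash
mkdir -p pics; ls; cat > h.py <<'E'
import numpy as np, cv2
from bench import env
def save(img,name): cv2.imwrite('pics/'+name,img[:,:,::-1])
def cam(name):
    c=env.camera_info(name); f=210/np.tan(np.radians(c['fovy'])/2); return f,c
E
python3 - <<'E'
from h import *
o=env.observe()
print({k:np.round(v,3) for k,v in o.items()}, env.pinch_z)
for n in ['scene','top','wrist']:
    print(n,env.camera_info(n)); img=env.grab_frame(n); save(img,n+'0.png'); np.save(n+'0.npy',img)
E
```

```text
pics
{'time': np.float64(0.0), 'joint_pos': array([-1.415,  0.629,  0.038,  1.518, -0.027,  0.996, -0.02 ]), 'joint_velocities': array([-0.   ,  0.001,  0.   ,  0.   , -0.002, -0.001,  0.001]), 'joint_torque': array([-0.0000e+00, -5.4972e+01,  1.1430e+00, -1.8664e+01, -5.2000e-02,
        2.4000e-02,  0.0000e+00]), 'ee_pos': array([0.143, 0.633, 0.205]), 'orientation': array([ 0.111,  0.994, -0.001, -0.   ]), 'ft_force': array([0.112, 0.425, 0.707]), 'torque': array([-0.005, -0.024,  0.005]), 'width': np.float64(0.094)} 0.0188
scene {'fovy': 48.34306659100366, 'cx': 282.1127893542462, 'cy': 210.45101302730313, 'R': array([[ 0.13376832,  0.9910053 , -0.00381238],
       [ 0.76856629, -0.10617002, -0.63089918],
       [-0.62562919,  0.08146426, -0.77585545]]), 't': array([-0.06892335, -0.37234251,  1.71383744])}
top {'fovy': 47.64778831816222, 'cx': 285.79911708496036, 'cy': 212.11992421129196, 'R': array([[ 0.0109912 , -0.99983414, -0.01452176],
       [-0.98510111, -0.00833436, -0.17177412],
       [ 0.1716246 ,  0.01619341, -0.98502932]]), 't': array([0.00917352, 0.5672334 , 1.41578066])}
wrist {'fovy': 60.34217077336655, 'cx': 280.0399762433448, 'cy': 208.6621784994822, 'T_tool_cam': array([[-2.29253117e-04, -9.63858943e-01, -2.66412998e-01,
         7.78581244e-02],
       [ 9.99999956e-01, -1.71316425e-04, -2.40709873e-04,
        -9.05461230e-05],
       [ 1.86369441e-04, -2.66413041e-01,  9.63858940e-01,
        -1.79188087e-01],
       [ 0.00000000e+00,  0.00000000e+00,  0.00000000e+00,
         1.00000000e+00]])}
```

View pics/scene0.png

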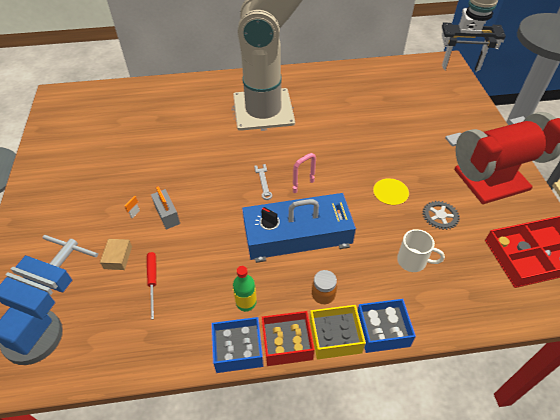

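View pics/top0.png

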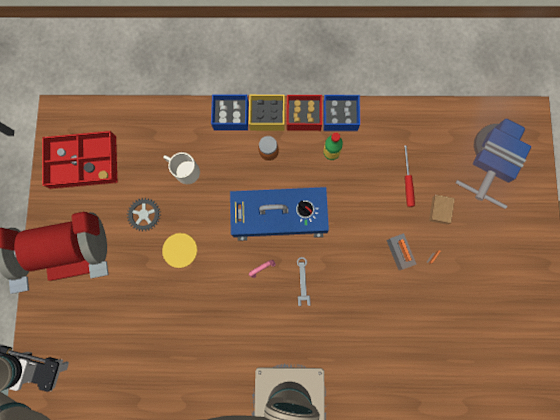

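View pics/wrist0.png

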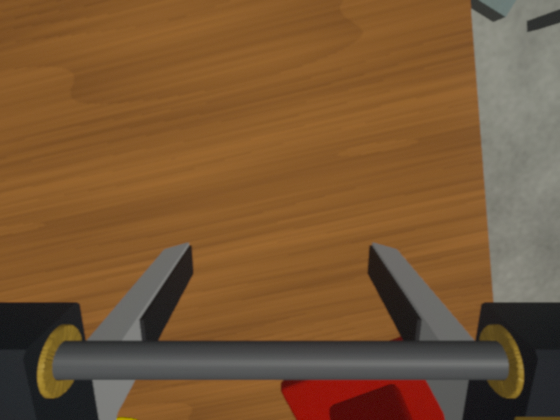

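The scene view shows the dock at about (298,225). The holder with an orange key is at (165,207), with a second orange plate at (131,206). The shackle is at (305,208), and the pink look-alike at (304,172). The yellow mat is at (391,191). I'll enlarge the relevant areas.

```bash
python3 - <<'E'
import numpy as np,cv2
t=np.load('top0.npy');s=np.load('scene0.npy')
a=cv2.resize(t[180:245,222:342],None,fx=6.5,fy=6.5,interpolation=cv2.INTER_CUBIC)
cv2.imwrite('pics/c1.png',a[:,:,::-1])
b=cv2.resize(t[225:280,380:450],(560,440),interpolation=cv2.INTER_CUBIC)
c=cv2.resize(s[180:235,115:190],(600,440),interpolation=cv2.INTER_CUBIC)
cv2.imwrite('pics/c2.png',cv2.resize(np.hstack([b,c]),None,fx=.68,fy=.68)[:,:,::-1])
d=cv2.resize(s[140:260,235:400],None,fx=4.8,fy=4.8,interpolation=cv2.INTER_CUBIC)
cv2.imwrite('pics/c3.png',d[:,:,::-1])
E
```

```text
(no output)
```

View pics/c1.png

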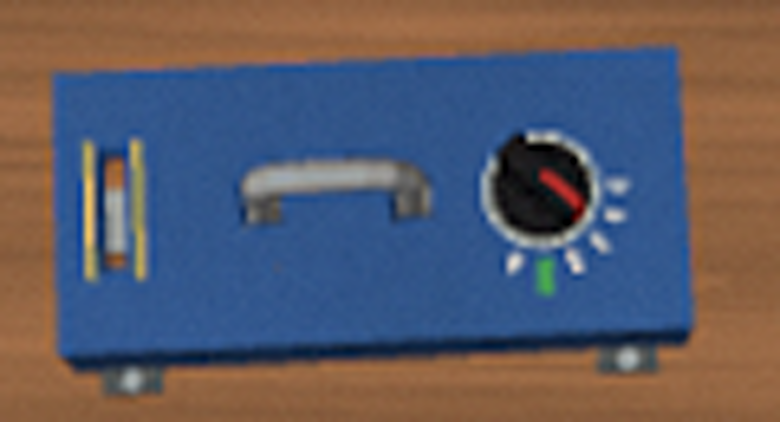

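View pics/c2.png

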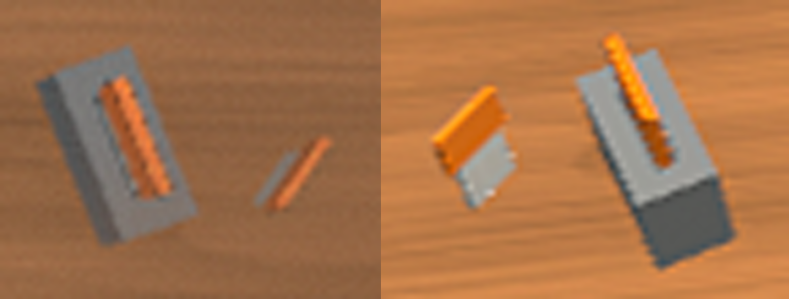

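View pics/c3.png

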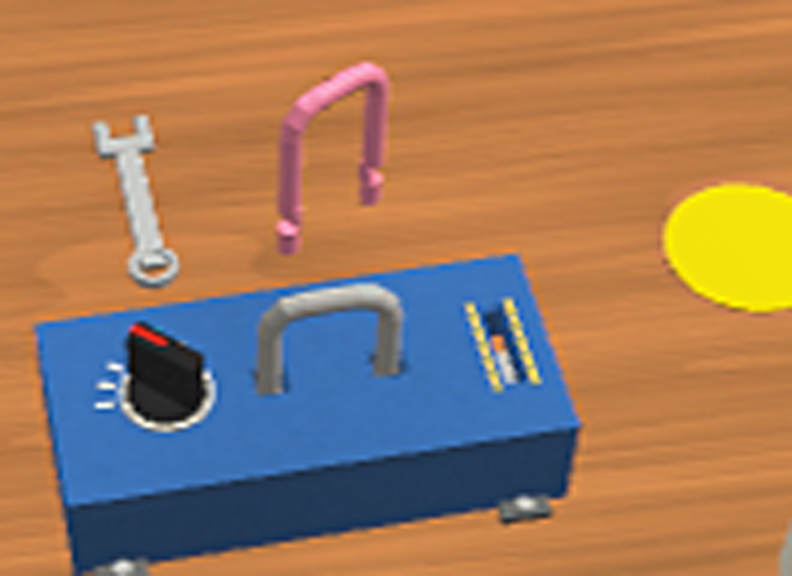

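Two orange plates could be the key: one in the grey holder at top-view (402,248), and a shorter one standing free at (434,256). The task puts the key in the holder, so I'll check its size on the head-top plane. Next I'll measure the dock, holder, key and mat.

```bash
cat >> h.py <<'E'
def ray(name,uv,z,c=None):
    f,c=cam(name); uv=np.atleast_2d(uv).astype(float)
    d=np.c_[(uv[:,0]-c['cx'])/f,(uv[:,1]-c['cy'])/f,np.ones(len(uv))]@c['R']
    o=-c['R'].T@c['t']
    s=(z-o[2])/d[:,2]
    return (o+d*s[:,None])[:,:2]
def proj(name,X):
    f,c=cam(name); p=np.atleast_2d(X)@c['R'].T+c['t']
    return np.c_[p[:,0]/p[:,2]*f+c['cx'],p[:,1]/p[:,2]*f+c['cy']]
def rect(name,mask,z):
    """min area rect on plane z -> centre, sides, angle of long side"""
    cs,_=cv2.findContours(mask.astype(np.uint8),cv2.RETR_EXTERNAL,cv2.CHAIN_APPROX_NONE)
    k=max(cs,key=cv2.contourArea)[:,0,:]
    P=ray(name,k,z)
    (cx,cy),(w,h),a=cv2.minAreaRect((P*1000).astype(np.float32))
    a=np.radians(a)
    if h>w: w,h=h,w; a+=np.pi/2
    a=(a+np.pi/2)%np.pi-np.pi/2
    return np.array([cx,cy])/1000,(w,h),a
E
python3 - <<'E'
from h import *
for n in ['top','scene']:
    im=np.load(n+'0.npy'); hsv=cv2.cvtColor(im,cv2.COLOR_RGB2HSV); H,S,V=cv2.split(hsv)
    print(n)
    roi=np.zeros(H.shape,bool)
    roi[180:245,222:342]=1
    if n=='scene': roi[:]=0; roi[185:262,235:360]=1
    b=(H>100)&(H<125)&(S>130)&roi
    print('V hist',np.percentile(V[b],[5,25,50,75,95]))
    m=b&(V>(110 if n=='top' else 140)); m=cv2.morphologyEx(m.astype(np.uint8),cv2.MORPH_CLOSE,np.ones((3,3)))
    print('deck',rect(n,m,.07))
    y=(H>22)&(H<32)&(S>150)&(V>150)
    r2=np.zeros_like(roi); 
    if n=='top': r2[225:275,155:205]=1
    else: r2[170:210,365:415]=1
    print('mat',rect(n,y&r2,.003))
    r3=roi
    y2=(H>18)&(H<34)&(S>100)&(V>120)&roi
    cs,_=cv2.findContours(y2.astype(np.uint8),cv2.RETR_EXTERNAL,cv2.CHAIN_APPROX_NONE)
    for k in cs:
        if len(k)>4: print('strip',k.reshape(-1,2).mean(0),len(k),ray(n,k.reshape(-1,2).mean(0),.07))
    g=np.zeros_like(roi)
    o=(H>5)&(H<17)&(S>190)&(V>150)
    r4=np.zeros_like(roi)
    if n=='top': r4[230:272,385:418]=1
    else: r4[180:230,150:182]=1
    v=o&r4; print('orange px',v.sum())
    print('key',rect(n,v,.096))
    r5=np.zeros_like(roi)
    if n=='top': r5[240:270,424:445]=1
    else: r5[190:225,118:145]=1
    print('small',rect(n,o&r5,.07))
    g=(S<60)&(V>75)&r4; g2=(g|v)
    g2=cv2.morphologyEx(g2.astype(np.uint8),cv2.MORPH_CLOSE,np.ones((3,3)))
    print('holder',rect(n,g2,.056), np.percentile(V[(S<60)&r4],[10,50,90]))
E
```

```text
top
V hist [ 89. 137. 139. 142. 146.]
deck (array([0.56839679, 0.036382  ]), (292.4076843261719, 132.84930419921875), np.float64(-1.517263264357049))
mat (array([0.45168729, 0.34881766]), (104.72056579589844, 100.79119110107422), np.float64(-1.5606744941323187))
strip [242.875 212.   ] 40 [[0.5627509  0.14485049]]
strip [235.  211.5] 38 [[0.56409139 0.16887439]]
orange px 7
key (array([ 0.45226401, -0.33945483]), (0.0, 0.0), np.float64(0.0))Traceback (most recent call last):
  File "<stdin>", line 32, in <module>
  File "h.py", line 18, in rect
    k=max(cs,key=cv2.contourArea)[:,0,:]
      ~~~^^^^^^^^^^^^^^^^^^^^^^^^
ValueError: max() iterable argument is empty
```

```bash
python3 - <<'E'
from h import *
for n in ['top','scene']:
    im=np.load(n+'0.npy'); hsv=cv2.cvtColor(im,cv2.COLOR_RGB2HSV); H,S,V=cv2.split(hsv)
    roi=np.zeros(H.shape,bool)
    if n=='scene':
        roi[185:262,235:360]=1
        b=(H>100)&(H<125)&(S>130)&roi
        print('V',np.percentile(V[b],[5,25,50,75,95]))
        m=b&(V>140); m=cv2.morphologyEx(m.astype(np.uint8),cv2.MORPH_CLOSE,np.ones((3,3)))
        print('deck',rect(n,m,.07))
        y=(H>22)&(H<34)&(S>150)&(V>150); r2=np.zeros_like(roi); r2[170:210,365:415]=1
        print('mat',rect(n,y&r2,.003))
    o=(S>170)&(H<20)&(im[:,:,0]>=(165 if n=='top' else 215))
    print(n)
    for k in range(2):
        r4=np.zeros_like(roi)
        if n=='top': r4[(230 if k==0 else 240):272,(385 if k==0 else 424):(418 if k==0 else 445)]=1
        elif k==0: r4[180:230,150:182]=1
        else: r4[190:225,118:145]=1
        v=o&r4; print('orange',k,v.sum(), hsv[r4][::60].tolist()[:3])
        if v.sum()>4: print(rect(n,v,.096 if k==0 else .07))
        if k==0:
            g=(S<70)&(V>70)&r4
            g2=cv2.morphologyEx((g|v).astype(np.uint8),cv2.MORPH_CLOSE,np.ones((3,3)))
            print('holder',rect(n,g2,.056), np.percentile(V[(S<70)&r4],[10,30,50,70,90]))
            big=cv2.resize(np.where(g2[...,None]>0,im,0)[180:280,:][:, (380 if n=='top' else 145):(425 if n=='top' else 190)],None,fx=6,fy=6,interpolation=cv2.INTER_NEAREST)
            save(big,'m_%s.png'%n)
E
```

```text
top
orange 0 52 [[13, 140, 148], [12, 140, 149], [12, 139, 156]]
(array([ 0.45062497, -0.33718332]), (60.49263381958008, 8.138578414916992), np.float64(0.3416806050904535))
holder (array([ 0.44867883, -0.33340097]), (99.36207580566406, 56.07344436645508), np.float64(0.3569480748562006)) [ 87.  109.7 121.  124.  128. ]
orange 1 25 [[13, 136, 143], [13, 142, 140], [13, 137, 136]]
(array([ 0.4333194 , -0.43083261]), (41.378360748291016, 5.1995062828063965), np.float64(-0.664706565693229))
V [ 85.  89. 180. 184. 191.]
deck (array([0.57273749, 0.03506059]), (295.51959228515625, 132.51422119140625), np.float64(-1.518246545043398))
mat (array([0.4553389 , 0.34854913]), (108.02525329589844, 107.98981475830078), np.float64(1.081204387262201))
scene
orange 0 52 [[13, 163, 182], [13, 160, 187], [14, 160, 191]]
(array([ 0.45397769, -0.33944708]), (65.04252624511719, 8.829056739807129), np.float64(0.36296305720474))
holder (array([ 0.46635959, -0.33467181]), (169.26931762695312, 50.206207275390625), np.float64(0.3459866702570027)) [ 86.  88. 151. 158. 163.]
orange 1 34 [[13, 161, 200], [13, 159, 188], [13, 161, 187]]
(array([ 0.44493506, -0.43324518]), (41.777259826660156, 7.473928451538086), np.float64(-0.5848665941093074))
```

The holder key's head measures about 65 mm long, against 66 mm given. The free plate measures about 41 mm, so it's the wrong size. The dock is at about (0.571, 0.036) with yaw 0.053. I'll move the wrist camera over the dock, then over the key, to refine both.

```bash
cat >> h.py <<'E'
def q(yaw):
    a=np.pi+yaw; return np.array([np.cos(a/2),np.sin(a/2),0,0])
from scipy.spatial.transform import Rotation as Ro
def wpose():
    o=env.observe(); T=np.eye(4); T[:3,:3]=Ro.from_quat(o['orientation']).as_matrix(); T[:3,3]=o['ee_pos']
    return T
def wshot(name):
    T=wpose(); im=env.grab_frame('wrist'); save(im,name+'.png'); np.savez(name+'.npz',im=im,T=T); return im,T
def wray(T,uv,z):
    f,c=cam('wrist'); M=T@c['T_tool_cam']; uv=np.atleast_2d(uv).astype(float)
    d=np.c_[(uv[:,0]-c['cx'])/f,(uv[:,1]-c['cy'])/f,np.ones(len(uv))]@M[:3,:3].T
    s=(z-M[2,3])/d[:,2]; return (M[:3,3]+d*s[:,None])[:,:2]
def wproj(T,X):
    f,c=cam('wrist'); M=np.linalg.inv(T@c['T_tool_cam']); p=np.atleast_2d(X)@M[:3,:3].T+M[:3,3]
    return np.c_[p[:,0]/p[:,2]*f+c['cx'],p[:,1]/p[:,2]*f+c['cy']]
E
python3 - <<'E'
from h import *
print(env.inverse_kinematics([.545,.05,.24],q(.053)))
env.move_to([.545,.05,.24],q(.053)); print(env.observe()['time'])
wshot('wd')
env.move_to([.4523,-.338,.2],q(.35)); o=env.observe(); print(o['time'],o['joint_pos'].round(2))
wshot('wk')
E
```

```text
[-0.25529419  0.4449952   0.16461366  1.76656964 -0.08764449  0.93712929
  1.56931365]
2.6667
4.2 [ 0.5   0.51  0.14  1.77 -0.09  0.86  2.6 ]
```

```bash
mv wd.png wk.png pics/ 2>/dev/null; ls pics
```

```text
c1.png
c2.png
c3.png
m_scene.png
m_top.png
scene0.png
top0.png
wd.png
wk.png
wrist0.png
```

View pics/wd.png

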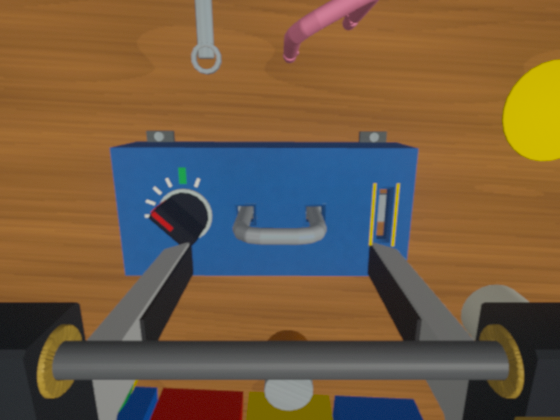

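View pics/wk.png

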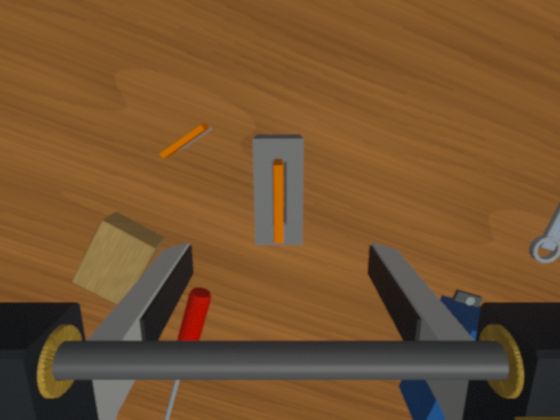

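The wrist view over the dock shows the yellow strips at (374,215) and (396,215), the shackle bow at (279,236), and the dial with its red pointer at about (160,220). Over the holder, the key head lies at (279,160)–(279,243).

```bash
python3 - <<'E'
from h import *
def wrect(T,mask,z):
    cs,_=cv2.findContours(mask.astype(np.uint8),cv2.RETR_EXTERNAL,cv2.CHAIN_APPROX_NONE)
    k=max(cs,key=cv2.contourArea)[:,0,:]
    (cx,cy),(w,h),a=cv2.minAreaRect((wray(T,k,z)*1000).astype(np.float32)); a=np.radians(a)
    if h>w: w,h=h,w; a+=np.pi/2
    return np.round([cx,cy,w,h],1),round((a+np.pi/2)%np.pi-np.pi/2,4)
d=np.load('wd.npz'); im,T=d['im'],d['T']; H,S,V=cv2.split(cv2.cvtColor(im,cv2.COLOR_RGB2HSV))
m=(H>100)&(H<125)&(S>130)&(V>100); m[:, :100]=0; m[290:]=0; m[:,420:]=0
print(np.percentile(V[m],[5,25,50,75]))
m&=V>np.median(V[m])-25
m=cv2.morphologyEx(m.astype(np.uint8),cv2.MORPH_CLOSE,np.ones((25,25)))
print('deck',wrect(T,m,.07))
y=(H>20)&(H<34)&(S>120)&(V>110); y[:170]=0;y[260:]=0;y[:,:350]=0;y[:,420:]=0
n,l,st,c=cv2.connectedComponentsWithStats(y.astype(np.uint8))
for i in range(1,n):
    if st[i,4]>30: print(st[i],wray(T,c[i],.07), wrect(T,l==i,.07))
g=(H>45)&(H<80)&(S>120); g[:150]=0; g[200:]=0;g[:,:150]=0;g[:,220:]=0
n,l,st,c=cv2.connectedComponentsWithStats(g.astype(np.uint8)); i=1+np.argmax(st[1:,4]); print('green',st[i],wray(T,c[i],.07))
r=((H<8)|(H>172))&(S>150)&(V>100); r[:190]=0; r[250:]=0;r[:,:120]=0;r[:,220:]=0
print('red',r.sum(),wrect(T,r,.116))
s=(S<40)&(V>100);s[:200]=0;s[250:]=0;s[:,:228]=0;s[:,335:]=0
print('shackle bow region',wrect(T,s,.133))
d=np.load('wk.npz'); im,T=d['im'],d['T']; H,S,V=cv2.split(cv2.cvtColor(im,cv2.COLOR_RGB2HSV))
o=(H>8)&(H<20)&(S>200)&(V>180); o[:150]=0;o[255:]=0;o[:,:255]=0;o[:,:305]&=True;o[:,305:]=0
print('key',o.sum(),wrect(T,o,.096)); print(T.round(3))
E
```

```text
[142. 148. 149. 151.]
deck (array([570. ,  36.8, 294.2, 131.9]), np.float64(-1.5164))
[369 184   7  62 151] [[0.56439346 0.14517983]] (array([565.3, 145.2,  64.1,   2.4]), np.float64(0.0528))
[392 184   7  62 149] [[0.56291689 0.16816181]] (array([564.1, 168.2,  64.1,   2.4]), np.float64(0.0529))
green [179 168   7  15  94] [[ 0.53467447 -0.04528295]]
red 151 (array([567.5, -51.9,  23.1,   5.3]), np.float64(0.8543))
shackle bow region (array([560.5,  51.6,  76.1,  31.5]), np.float64(-1.5165))
key 580 (array([ 451.5, -338.7,   63.8,    6.3]), np.float64(0.3621))
[[-0.939 -0.345  0.001  0.453]
 [-0.345  0.939  0.001 -0.337]
 [-0.001  0.    -1.     0.2  ]
 [ 0.     0.     0.     1.   ]]
```

Dock at (0.570, 0.037), yaw 0.0535. The slot comes out at (0.564, 0.157) from both the deck edges and the strips. The dial is at about 0.8, and the key at (0.4515, −0.3387), yaw 0.362. Now I'll grasp the key.

```bash
python3 - <<'E'
from h import *
env.set_gripper(.045,25)
Q=q(.36)
env.move_to([.4515,-.3387,.13],Q)
print(env.movel([.4515,-.3387,.064],Q,max_speed=.1,force_limit=8))
env.set_gripper(0,25); o=env.observe(); print(o['time'],o['width'],o['ee_pos'],o['ft_force'].round(2))
print(env.movel([.4515,-.3387,.23],Q,max_speed=.12,force_limit=10))
o=env.observe(); print(o['time'],o['width'],o['ee_pos'],o['ft_force'].round(2))
im,T=wshot('wk2')
save(im,'wk2.png')
E
```

```text
False
6.9917 0.007713940436818716 [ 0.45155824 -0.33876647  0.06410766] [-0.74 -0.34  1.31]
False
8.525 0.007779441052025722 [ 0.45107685 -0.33837616  0.22924486] [ 0.46 -0.65 -1.99]
```

View pics/wk2.png

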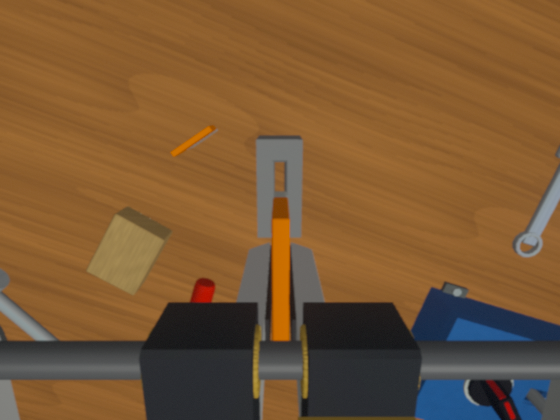

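The key is held: the gripper width is 7.8 mm and the holder slot is empty. I'll check the key's offset in the gripper from the near end of the head at (280,200), then carry it over the slot.

```bash
python3 - <<'E'
from h import *
d=np.load('wk2.npz'); im,T=d['im'],d['T']; H,S,V=cv2.split(cv2.cvtColor(im,cv2.COLOR_RGB2HSV))
o=(H>8)&(H<22)&(S>200)&(V>180); o[:190]=0;o[345:]=0;o[:,:260]=0;o[:,300:]=0
ys,xs=np.nonzero(o); print(ys.min(),ys.max())
for r in [ys.min(),215,240,270,300]:
    x=xs[ys==r]; 
    w=wray(T,[(x.mean(),r)],T[2,3]+.032)[0]; L=T[:3,:3].T@(np.r_[w,T[2,3]+.032]-T[:3,3]); print(r,x.min(),x.max(),L.round(4))
Q=q(.0535)
env.move_to([.564,.1567,.235],Q)
o=env.observe(); print(o['time'],o['width'],o['ee_pos'],o['joint_pos'].round(2))
im,T=wshot('ws'); save(im,'ws.png')
E
```

```text
219 339
219 282 287 [ 0.0326  0.002  -0.032 ]<stdin>:7: RuntimeWarning: Mean of empty slice.
  ret = ret.dtype.type(ret / rcount)
Traceback (most recent call last):
ValueError: zero-size array to reduction operation minimum which has no identity
```

The near end of the head's top is at tool x = 32.6 mm (33 expected), so the key is centred in the gripper.

```bash
python3 - <<'E'
from h import *
Q=q(.0535)
env.move_to([.564,.1567,.235],Q)
o=env.observe(); print(o['time'],o['width'],o['ee_pos'],o['joint_pos'].round(2))
env.movel([.564,.1567,.150],Q,max_speed=.12,force_limit=8)
o=env.observe(); print(o['time'],o['ee_pos'],o['ft_force'].round(2))
im,T=wshot('ws'); save(im,'ws.png')
im=env.grab_frame('scene'); save(cv2.resize(im[150:270,240:400],None,fx=4.5,fy=4.5,interpolation=cv2.INTER_CUBIC),'ws2.png')
E
```

```text
10.4167 0.007595889421113101 [0.56436651 0.15501424 0.23502646] [-0.41  0.51  0.14  1.67 -0.08  0.97  1.38]
11.275 [0.56466075 0.15668081 0.15061086] [ 0.47 -0.07 -1.41]
```

View pics/ws.png

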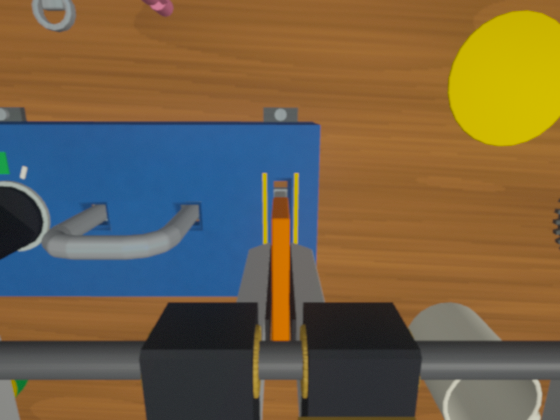

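View pics/ws2.png

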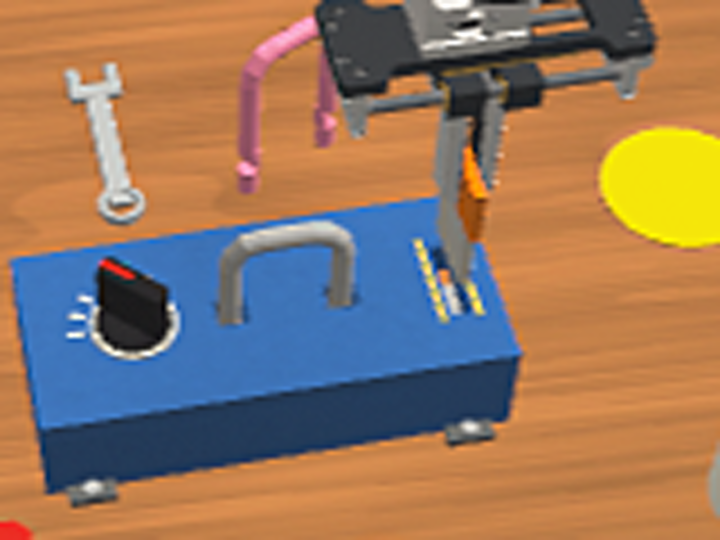

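The blade is centred between the yellow strips at columns 265 and 296 (key at about 281). I'll measure the strips again from this closer view, then insert with a force guard.

```bash
python3 - <<'E'
from h import *
d=np.load('ws.npz'); im,T=d['im'],d['T']; H,S,V=cv2.split(cv2.cvtColor(im,cv2.COLOR_RGB2HSV))
y=(H>20)&(H<34)&(S>120)&(V>110); y[:165]=0;y[248:]=0;y[:,:255]=0;y[:,305:]=0
n,l,st,c=cv2.connectedComponentsWithStats(y.astype(np.uint8))
for i in range(1,n):
    if st[i,4]>30:
        w=wray(T,[c[i],(c[i][0],st[i,1])],.07); print(st[i],w.round(4),[(T[:3,:3].T@(np.r_[p,.07]-T[:3,3])).round(4)[:2] for p in w])
Q=q(.0535)
hit=env.movel([.564,.1567,.112],Q,max_speed=.06,force_limit=6)
o=env.observe(); print(hit,o['time'],o['ee_pos'],o['ft_force'].round(2))
if not hit:
    hit=env.movel([.564,.1567,.079],Q,max_speed=.04,force_limit=10)
    o=env.observe(); print(hit,o['time'],o['width'],o['ee_pos'],o['ft_force'].round(2))
E
```

```text
[263 173   4  71 244] [[0.5589 0.1447]
 [0.5325 0.1436]] [array([ 0.0065, -0.0116]), array([ 0.033 , -0.0113])]
[294 173   4  71 242] [[0.557  0.1677]
 [0.5313 0.166 ]] [array([0.0072, 0.0114]), array([0.033 , 0.0111])]
False 12.1583 [0.56410023 0.15668557 0.11200742] [-0.24  1.09 -1.25]
False 13.1333 0.007874402801995698 [0.56411771 0.15659445 0.07913743] [ 0.27  0.1  -1.34]
```

```bash
python3 - <<'E'
from h import *
Q=q(.0535)
hit=env.movel([.564,.1567,.075],Q,max_speed=.02,force_limit=10)
o=env.observe(); print(hit,o['time'],o['ee_pos'],o['ft_force'].round(2))
env.set_gripper(.035); env.dwell(.1)
o=env.observe(); print(hit,o['time'],o['ee_pos'],o['ft_force'].round(2),o['width'])
env.movel([.564,.1567,.17],Q,max_speed=.15)
env.move_to([.52,.14,.235],Q)
im,T=wshot('wkey'); save(im,'wkey.png')
im=env.grab_frame('scene'); save(cv2.resize(im[150:270,240:400],None,fx=4.5,fy=4.5,interpolation=cv2.INTER_CUBIC),'wkey2.png')
print(env.observe()['time'])
for p in [(.564,.1567,.11)]:
  pass
# predicted head-top end corners when home
R=np.array([[np.cos(.0535),-np.sin(.0535)],[np.sin(.0535),np.cos(.0535)]])
for dx in (-.033,.033):
  p=np.r_[np.array([.564,.1567])+R@[dx,0],.11]; print(wproj(T,p).round(1))
E
```

```text
True 13.3417 [0.56460164 0.15673144 0.07796109] [-0.01 -0.23  5.69]
True 14.0583 [0.56341672 0.15652424 0.07663649] [ 0.28 -0.04  0.05] 0.03521574767061186
15.35
[[296.4 215.1]]
[[295.6 283.5]]
```

View pics/wkey.png

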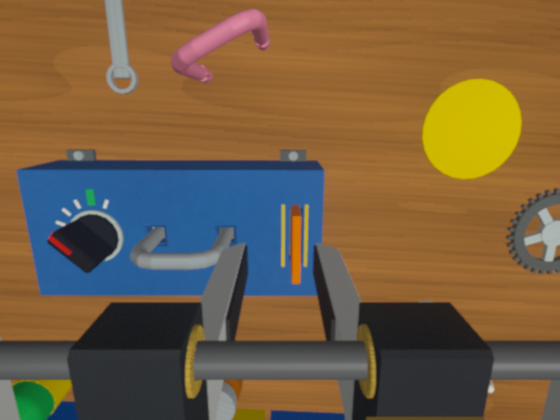

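View pics/wkey2.png

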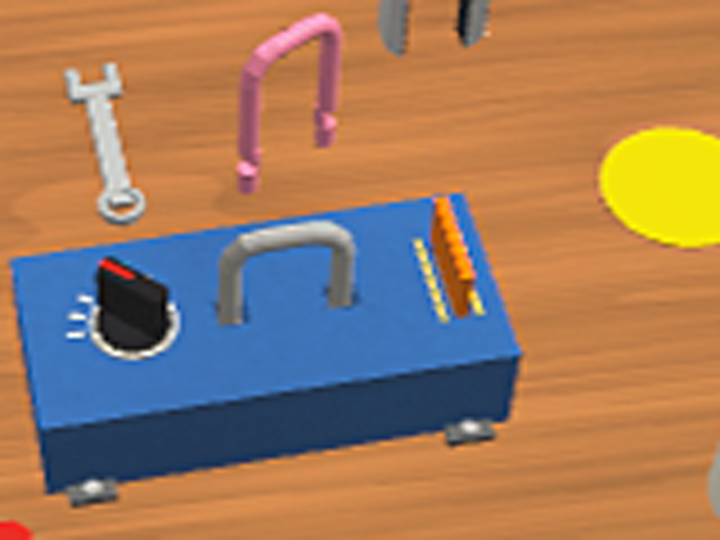

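The shoulders touched down at TCP z = 0.078, as predicted for home. In the wrist view the head ends fall where predicted, at (296,215) and (296,283), and the scene view shows it flush and released. For the dial, I'll first check its axis from the white ring at wrist-view (186,215).

```bash
python3 - <<'E'
from h import *
for f,(x0,x1,y0,y1) in {'wd':(145,225,175,255),'wkey':(40,135,195,285)}.items():
    d=np.load(f+'.npz'); im,T=d['im'],d['T']; H,S,V=cv2.split(cv2.cvtColor(im,cv2.COLOR_RGB2HSV))
    w=(S<70)&(V>140); k=np.zeros_like(w); k[y0:y1,x0:x1]=1; w&=k
    n,l,st,c=cv2.connectedComponentsWithStats(w.astype(np.uint8)); i=1+np.argmax(st[1:,4])
    P=wray(T,np.argwhere(l==i)[:,::-1],.0705); A=np.c_[2*P,np.ones(len(P))]; s=np.linalg.lstsq(A,(P**2).sum(1),rcond=None)[0]
    print(f,st[i],s[:2].round(4),'r',np.sqrt(s[2]+s[:2]@s[:2]).round(4))
    b=(V<45)&(S<120); b&=k
    r=((H<8)|(H>172))&(S>150)&(V>100)&k
    m=cv2.findContours(r.astype(np.uint8),0,1)[0]; m=max(m,key=cv2.contourArea)[:,0]
    Pr=wray(T,m,.116)*1000; vx,vy,px,py=cv2.fitLine(Pr.astype(np.float32),cv2.DIST_L2,0,.01,.01).ravel()
    print('red angle',np.arctan(vy/vx),'pt',px,py)
print(env.inverse_kinematics([.5743,-.0431,.2],q(.8535)))
E
```

```text
wd [161 189  51  48 312] [ 0.5752 -0.0436] r 0.0258
red angle 0.8309286 pt 567.4728 -52.066708
wkey [ 71 210  52  51 353] [ 0.5753 -0.0439] r 0.0257
red angle 0.81696093 pt 567.56384 -51.989994
[ 0.05778039  0.52677617 -0.04820998  1.73523785  0.03143165  0.88032633
  2.42037156]
```

```bash
python3 - <<'E'
from h import *
C=[.575,-.0435]
env.set_gripper(.036)
env.move_to([*C,.16],q(.8535))
hit=env.movel([*C,.084],max_speed=.12,force_limit=8); print(hit)
env.set_gripper(0,20)
o=env.observe(); print(o['time'],o['width'],o['ee_pos'],o['ft_force'].round(2),o['torque'].round(3))
for y in (.65,.4535,.25,.0535):
    env.move_to([*C,.084],q(y)); o=env.observe()
    print(round(o['time'],2),o['ee_pos'].round(4),o['ft_force'].round(2),o['torque'].round(3),o['joint_pos'][6].round(2))
env.dwell(.2); env.set_gripper(.036)
env.movel([*C,.17],max_speed=.2)
env.move_to([.53,.0,.235],q(.0535))
im,T=wshot('wdial'); save(im,'wdial.png')
im=env.grab_frame('scene'); save(cv2.resize(im[150:270,240:400],None,fx=4.5,fy=4.5,interpolation=cv2.INTER_CUBIC),'wdial2.png')
print(env.observe()['time'])
E
```

```text
False
17.775 0.016092913019551628 [ 0.5751063  -0.04331507  0.08460858] [-0.9   1.19  5.33] [ 0.214  0.397 -0.001]
18.04 [ 0.5751 -0.0433  0.0846] [-1.47  0.89  5.34] [ 0.219  0.342 -0.091] 2.26
18.3 [ 0.5751 -0.0433  0.0846] [-1.77  0.24  6.07] [ 0.257  0.438 -0.075] 2.12
18.57 [ 0.5751 -0.0432  0.0846] [-1.32  0.5   5.36] [ 0.236  0.403 -0.015] 1.97
18.82 [ 0.575  -0.0431  0.0846] [-2.41  0.53  6.24] [ 0.245  0.365 -0.085] 1.83
20.6917
```

View pics/wdial.png

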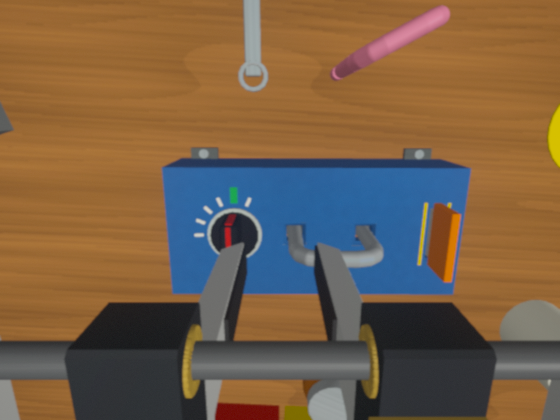

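View pics/wdial2.png

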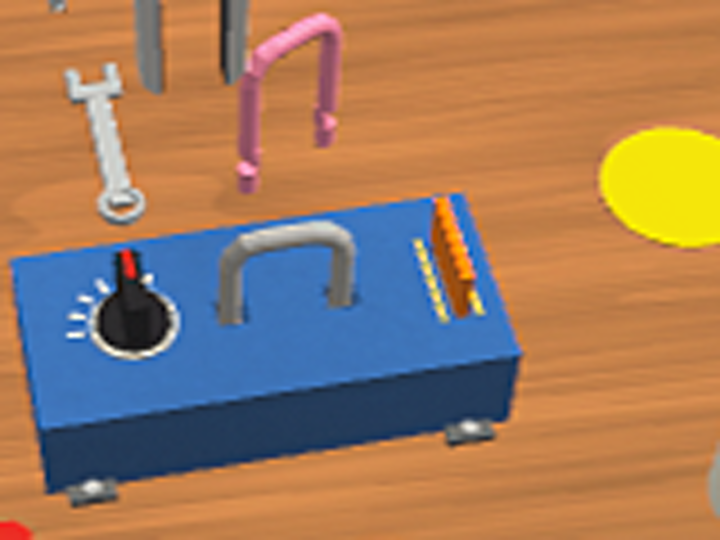

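The dial pointer is now at (229,232), pointing at the green mark at (234,195). I'll check the angle and the bow and mat positions numerically.

```bash
python3 - <<'E'
from h import *
d=np.load('wdial.npz'); im,T=d['im'],d['T']; H,S,V=cv2.split(cv2.cvtColor(im,cv2.COLOR_RGB2HSV))
r=((H<8)|(H>172))&(S>150)&(V>150); r[:205]=0;r[262:]=0;r[:,:205]=0;r[:,260:]=0
print(np.bincount(V[((H<8)|(H>172))&(S>150)&np.pad(np.ones((57,55),bool),((205,158),(205,300)))]//20))
m=max(cv2.findContours(r.astype(np.uint8),0,1)[0],key=cv2.contourArea)[:,0]
vx,vy,px,py=cv2.fitLine((wray(T,m,.116)*1000).astype(np.float32),cv2.DIST_L2,0,.01,.01).ravel(); print('red',np.arctan(vy/vx),px,py,'(axis 575,-43.5)')
a=np.arctan2(-43.5-py,575-px); print('dial from centre', 1.6-(a-.0535))
print('dial from line',1.6-(np.arctan(vy/vx)-.0535))
for f,(xa,xb,ya,yb) in {'wd':(262,297,222,250)}.items():
    d=np.load(f+'.npz'); im,T=d['im'],d['T']; H,S,V=cv2.split(cv2.cvtColor(im,cv2.COLOR_RGB2HSV))
    s=(S<80)&(V>60); k=np.zeros_like(s);k[ya:yb,xa:xb]=1; s&=k; ys,xs=np.nonzero(s); print(ys.min(),ys.max(),wray(T,[(279,ys.mean())],.133), wray(T,[(279,ys.min()),(279,ys.max())],.133))
    s=(S<80)&(V>60);s[:225]=0;s[246:]=0;s[:,:225]=0;s[:,340:]=0; ys,xs=np.nonzero(s); print('x ext',xs.min(),xs.max(), wray(T,[(xs.min(),236),(xs.max(),236)],.12))
d=np.load('wkey.npz'); im,T=d['im'],d['T']; H,S,V=cv2.split(cv2.cvtColor(im,cv2.COLOR_RGB2HSV))
y=(H>22)&(H<34)&(S>150)&(V>150); y[:,:410]=0; y[200:]=0
m=max(cv2.findContours(y.astype(np.uint8),0,1)[0],key=cv2.contourArea)[:,0]; print('mat',cv2.minEnclosingCircle((wray(T,m,.003)*1000).astype(np.float32)))
for p in ([.569,.0518,.2],[.569,.0518,.3],[.4535,.3487,.21]):
    print(env.inverse_kinematics(p,q(.0535-np.pi/2)))
E
```

```text
[ 0  0  0  1 22 58 24 26 25 51]
red 0.06780105 562.1325 -44.109932 (axis 575,-43.5)
dial from centre 1.6061345
dial from line 1.585699
228 244 [[0.56986534 0.05160785]] [[0.56291684 0.05123472]
 [0.57712539 0.05199771]]
x ext 233 326 [[0.57683362 0.01153636]
 [0.57240826 0.09301233]]
mat ((453.8706970214844, 349.5472717285156), 55.36626052856445)
[-0.53969393  0.59532015  0.63690204  1.76028831 -0.42944948  0.92889918
  0.33096089]
[-0.56919301  0.49058976  0.67561239  1.6245611  -0.32971012  1.14338528
  0.24056037]
[-1.0900127   0.57708174  0.61081601  1.74635949 -0.39662883  0.94414415
 -0.26504371]
```

The dial reads 1.59–1.61. The bow is at (0.5695, 0.052) and the mat at (0.4538, 0.349), with a fitted radius of 55 mm. Now I'll pull the shackle.

```bash
python3 - <<'E'
from h import *
Q=q(.0535-np.pi/2); B=[.5695,.052]
env.set_gripper(.05)
env.move_to([*B,.2],Q)
print('hit',env.movel([*B,.114],Q,max_speed=.1,force_limit=8))
env.set_gripper(0,50)
o=env.observe(); print(o['time'],o['width'],o['ee_pos'].round(4),o['ft_force'].round(2))
hit=env.movel([*B,.135],Q,max_speed=.05,force_limit=20)
o=env.observe(); print(hit,o['time'],o['width'],o['ee_pos'].round(4),o['ft_force'].round(2))
if not hit:
    hit=env.movel([*B,.28],Q,max_speed=.1,force_limit=20)
    o=env.observe(); print(hit,o['time'],o['width'],o['ee_pos'].round(4),o['ft_force'].round(2))
    im=env.grab_frame('scene'); save(cv2.resize(im[60:270,230:430],None,fx=2.8,fy=2.8,interpolation=cv2.INTER_CUBIC),'sh.png')
E
```

```text
hit False
24.0667 0.012290325324938595 [0.5696 0.052  0.1141] [0.21 0.18 1.56]
False 24.6333 0.01252370817151625 [0.5693 0.0521 0.1351] [-0.08  0.19 -3.66]
False 26.2333 0.013154670181800533 [0.5691 0.052  0.2794] [-1.14  0.83 -4.37]
```

View pics/sh.png

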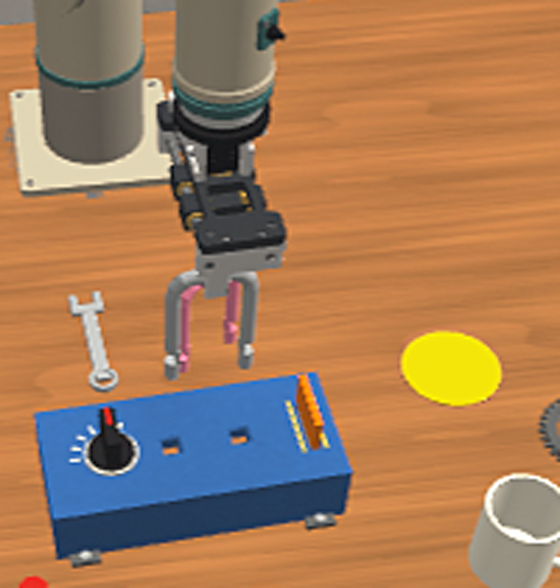

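The shackle is out and hangs upright, at about (210,325) in the crop. The key is still flush and the dial is on its mark. Now I'll carry it to the mat.

```bash
python3 - <<'E'
from h import *
Q=q(.0535-np.pi/2); M=[.4538,.349]
env.movel([*M,.28],Q,max_speed=.15,force_limit=25)
o=env.observe(); print(o['time'],o['ee_pos'].round(4),o['ft_force'].round(2))
env.movel([*M,.209],Q,max_speed=.08,force_limit=25)
env.dwell(.6)
o=env.observe(); print(o['time'],o['width'],o['ee_pos'].round(4),o['ft_force'].round(2),abs(o['joint_velocities']).max())
im=env.grab_frame('scene'); np.save('s9.npy',im); save(cv2.resize(im[50:270,230:460],None,fx=2.6,fy=2.6,interpolation=cv2.INTER_CUBIC),'fin.png')
im=env.grab_frame('top'); np.save('t9.npy',im); save(cv2.resize(im[150:300,130:350],None,fx=3.5,fy=3.5,interpolation=cv2.INTER_CUBIC),'fin2.png')
im,T=wshot('w9'); save(im,'w9.png')
E
```

```text
28.5583 [0.4542 0.3482 0.2801] [-0.46 -0.31 -3.94]
30.1917 0.012634283740531504 [0.4538 0.349  0.209 ] [ 0.45 -0.31 -4.73] 0.0017122510445083726
```

View pics/fin.png

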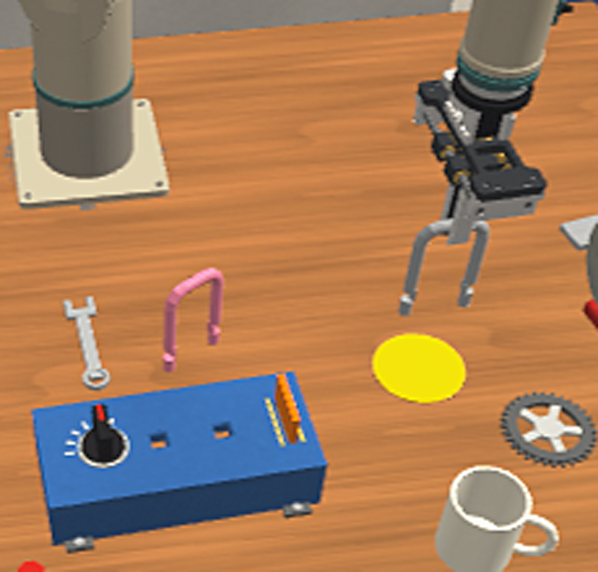

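View pics/fin2.png

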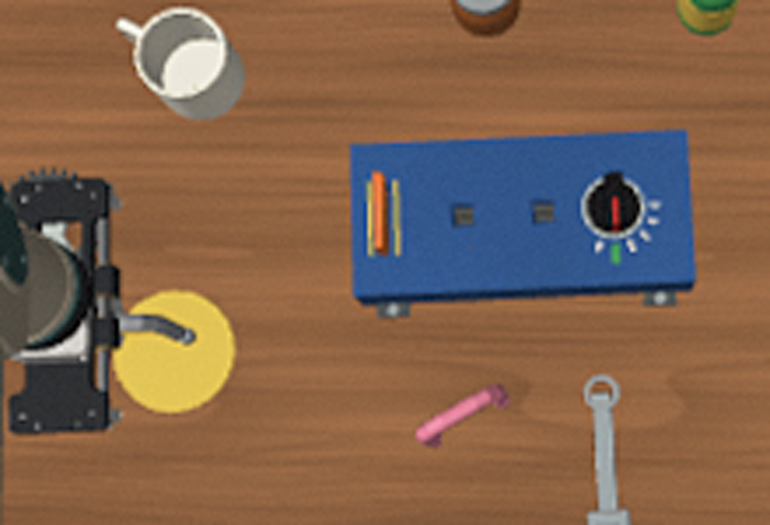

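View pics/w9.png

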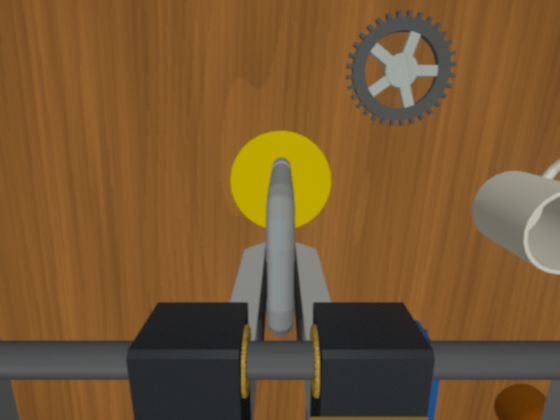

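The scene crop shows the shackle held above the mat, with feet at (405,310) and (466,300). I'll check that against the expected projections for an upright shackle.

```bash
python3 - <<'E'
from h import *
c=np.array([.4538,.349]); u=np.array([-np.sin(.0535),np.cos(.0535)])
for z in (.105,):
  for s in (-.035,.035):
    print(((proj('scene',np.r_[c+s*u,z])-[230,50])*2.6).round(0))
print('bow',((proj('scene',np.r_[c,z+.123])-[230,50])*2.6).round(0), 'wrist foot',wproj(np.load('w9.npz')['T'],[np.r_[c+s*u,z] for s in(-.035,.035)]).round(0))
E
```

```text
[[404. 309.]]
[[463. 301.]]
bow [[455. 223.]] wrist foot [[281. 248.]
 [281. 165.]]
```

The feet are within about 3 crop pixels of the expected projections, about 1 px in the raw image. So the shackle is upright, with its feet about 0.10 m up over the mat centre, and it's still. The key is flush and the dial is on green, so I'll hand in.

```bash
python3 - <<'E'
from h import *
env.job_done(); o=env.observe(); print(o['time'],o['width'],o['ee_pos'].round(4))
E
```

```text
the job is handed in; nothing more can be done
the job is handed in; nothing more can be done
```

The job is done and handed in at about 30 s of the 72 s allowed; `job_done` gives no verdict.

**What I did:** I took the 66 mm key from the holder and slid it into the slot until the shoulders touched, then let go. I turned the dial clockwise from about 0.8 to the green mark. Then I pulled the shackle straight up, carried it to the mat and held it there with a 50 N grip.

**Last checks:**
- **Key:** it touched down at the tool height expected for home, within about 0.1 mm. It still looks flush and released in the final pictures.
- **Dial:** the pointer read 1.59 to 1.61 rad in the wrist picture before the pull. It still points at the green mark in the last pictures.
- **Shackle:** both feet are within about 1 camera pixel of where an upright shackle centred on the mat would show. The feet are about 100 mm above the mat, and the arm was still.
- **Other things on the bench:** the spanner, mug, chainring and pink shackle look unmoved in the last pictures. I did not measure any of the bystanders, and did not look again at the screwdriver, carton and small key after lifting the key.

**Unexplained readings:**
- The force sensor showed about 5 N upwards while I gripped the dial, possibly a fingertip resting lightly on it. The dial turned normally.
- The finger opening on the 14 mm bow read 12.3 to 13.2 mm, but the grip held.

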